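# Retract, unclip and put away the mount cutter's head

### The job

The mount has been cut, so put the cutter head away. While the head is still on the guide rail, flip its lever right over to the back so that the blade is drawn in; then pull the head straight up off the rail against its sprung jaws and set it down gently, standing upright on its sole, in the large empty bay of the steel tool tray. Do not flip the lever back, and leave the other things on the bench where they are.

Things in the scene. Friction and masses are not known exactly. Their poses are not given: they have to be found in the camera images.
- mount_cutter: Mount cutter fixed to the bench: grey board 260 mm (x) by 600 mm (y), 12 mm thick, origin under its centre. Along y at x = +50 mm runs a guide rail: flange 40 mm wide, top 22 mm above the bench; on it a 4 mm stem with a round 12 mm bead (top at 40 mm), between end brackets at y = +-288 mm, up to 62 mm high. A cream mount (top at 15 mm) lies on its front (-x) part; squaring arm at y = 262 mm.
- cutter_head: Grey cutter head astride the rail, sole on the flange, x -34 to +23, y -58 to +58, 38 mm high plus grip and lever; 0.35 kg. Origin: middle of its channel at sole level; z up, y along the rail, x to the back. Slides along the rail at 2 N. Sprung jaws grip under the bead: a straight pull of 10 to 16 N (weight included) frees them in the first 7 mm; clear of the bead after 20 mm. Stands on its sole.
- head_grip (a point): Centre of the head's black grip block, 60 mm above the sole: 28 mm (x) by 40 mm (y), from 38 to 72 mm above the sole. Axes as the head. Nothing stands beside it in x above 38 mm; in y the lever's lugs begin 12 mm from its -y face.
- head_lever (a joint): Lever angle in rad: 0 = leaning 26 degrees to the front (-x of the head), blade out below the sole; 0.90 = leaning 26 degrees to the back (+x), blade drawn in. An over-centre spring snaps it to the nearer end once past upright (0.45); about 2 N at the tip moves it. Pivot along the head's y axis at x = -6, y = -44, z = 44 mm of the head.
- lever_tip (a point): Centre of the lever's black end (11 x 14 x 12 mm), 37 mm from the pivot; lever stem 7 mm thick, 10 mm wide. In the head's frame at x = -22, y = -44, z = 77 mm at 0 and x = +10, z = 77 mm thrown back; upright the lever's top is at z = 87 mm.
- rail_stop: Aluminium stop block with a black thumb screw, 38 by 34 mm and 48 mm high, clamped fast on the same rail; origin at the level of its sole, axes as the board. It stays where it is.
- tool_tray: Shallow steel tray fixed on the bench, 110 mm (x) by 201 mm (y), walls 3 mm thick and 20 mm high, floor 4 mm thick; origin under its centre. A wall across it parts off a small bay (42 mm, at the -y end) that holds spare blades from the large empty bay at the +y end.
- tray_bay (a point): Middle of the floor of the tray's large bay, 4 mm above the bench; the bay is 104 mm (x) by 150 mm (y) inside, axes as the tray. The head fits with its long side along the bay's long side, either way round.
- tape_roll: Roll of masking tape lying flat on the mount board, 96 mm across, 25 mm high, origin under its centre.
- craft_knife: Grey craft knife lying on the mount board, 125 mm long (x), 20 mm wide, 16 mm high, origin under its middle.
- jar: Glass jar with a steel lid, 72 mm across, 95 mm high, origin under its centre.
- mug: White mug, 82 mm across, 92 mm high, origin under its centre.
- eraser: White block eraser lying on the mount board, 50 mm (x) by 22 by 14 mm high, origin under its centre.

How it is judged (in metres and radians):
On the way, in this order (a step that is already met when the one before it is completed fails the run):
1. the lever is thrown right over to the back (beyond 0.8 rad) with the head still home on the rail (value of joint head_lever above 0.8 rad and z of cutter_head in the frame of mount_cutter below 0.026 m), for 0.2 s.
2. the head is lifted off the rail (its sole at least 20 mm above the flange), lever still over (value of joint head_lever above 0.8 rad and z of cutter_head in the frame of mount_cutter above 0.043 m), for 0.1 s.
At the end, for the whole second after the job is handed in: The head stands released and still on the floor of the tray's large bay (its origin within 45 mm in x and 50 mm in y of the middle), its sole within 4 mm of that floor, its z axis within 0.08 rad of vertical, and its lever is still over at the back (beyond 0.8 rad) (z of cutter_head in the frame of tray_bay between -0.004 and 0.004 m and x of cutter_head in the frame of tray_bay between -0.045 and 0.045 m and y of cutter_head in the frame of tray_bay between -0.05 and 0.05 m and angle between cutter_head's own z axis and vertical below 0.08 rad and value of joint head_lever above 0.8 rad and linear speed of cutter_head below 0.02 m/s and angular speed of cutter_head below 0.15 rad/s); the robot touches nothing.
It fails at once if the head leaves the rail, or is carried, with the blade out (lever below 0.6 rad, sole more than 8 mm above the flange) (value of joint head_lever below 0.6 rad and z of cutter_head in the frame of mount_cutter above 0.03 m).
It fails at once if the head is dropped or driven into the tray (faster than 0.3 m/s within 30 mm of the bay's floor) (z of cutter_head in the frame of tray_bay below 0.03 m and x of cutter_head in the frame of tray_bay between -0.06 and 0.06 m and y of cutter_head in the frame of tray_bay between -0.08 and 0.08 m and linear speed of cutter_head above 0.3 m/s).
It fails at once if the head is pressed on the tray with over 60 N (contact force between cutter_head and tool_tray above 60 N).
It fails at once if a bystander is moved by more than 25 mm (distance of any of tape_roll, craft_knife, eraser, jar, mug from where it was at the start of the episode above 0.025 m).
It also fails if it takes over 58 s, if anything falls off the work surface, if the arm or the gripper's body presses on something with over 40 N, if the wrist force passes 120 N, or if a joint passes its speed limit or range.

### The arm

A 6-joint arm with a two-finger parallel gripper is mounted at the origin on the work surface. World frame = base frame: x ahead of the robot, y to its left, z up, the work surface at z = 0. Lengths are in m, angles in degrees, forces in N, time in s.
With the tool pointing down it reaches from about 0.35 to 0.875 m from the base axis. Payload 4.2 kg.
Tool frame: the origin (TCP) lies on the mounting face of the last link; the fingertips stand 182 mm ahead of it and the grasp point (between the pads) lies 164 mm ahead of it (r.tcp_to_grasp is the distance from the TCP to the grasp point, in m); z points along the fingers, y is the line along which they close (so a half turn about z gives the same grasp; the last joint's range is limited). The gripper opens to 87 mm and grips with 3 to 60 N. Pads are 19 mm wide; open, the fingers measure 117 mm over their backs; the gripper's body (75 mm by 190 mm) begins 51 mm behind the grasp point.
Start: joints at [79.446, 22.042, 0.453, 0, -68.411, -14.817], TCP at [0.268, 0.565, 0.405] pointing down, gripper open.
Joint ranges: [-179.83, 179.83], [-69.29, 118.12], [-61.27, 80.66], [-181.25, 117.63], [-171.15, -9.14], [-177.46, 177.46]. Speed limits (degrees/s): [159.86, 159.86, 180, 180, 180, 180].

### API

Orientations are given as a 3x3 rotation matrix whose columns are the frame's x, y, z axes.
In Python, from station import sense, eyes, r gives the robot as it stands.
- The arm moves only by the tool jog_arm, never from a script. Its argument "increments" is a list of rows, each a list of 4 numbers: the shift along the tool's x, y, z normalised to -1 to 1, where 1 is 0.02 m, then the turn about the tool's z normalised to -1 to 1, where 1 is 0.08 rad. A call has 1 to 10 rows; each row shifts and turns the commanded pose from where the row before left it, along the tool's axes as they then stand; what a row does not reach is not made up. A row lasts 1/10 s, in which the tool goes at most 50 mm and 8.59 degrees, less where a joint would pass 70% of its speed; a pose out of reach is approached as far as the arm can. A call with a number of a shift or a turn outside -1 to 1 is refused whole. A call with a gripper value outside its range is refused whole. "grip" is the finger opening in mm, from 0 to 87, set as the call begins (left out, the last holds). The fingers move at their own pace and stop on an object; the grip force is fixed at half the most. Time passes only in rows, so rows that do not move let the fingers close. It gives the time, the measured TCP pose, the force, the opening and the grip force at its end, in the units of the state.
- sense(): the state, without advancing time (a new reading comes with each control period).
- eyes.capture(name): name is "scene" or "top" or "wrist"; returns the picture (400x640x3 uint8, blue, green, red); there is no depth.
- eyes.get_calibration(name): a dict with "camera_matrix" (3x3 intrinsics, pixels), "k1" (the pictures are not rectified: a ray, as slopes to the right and down, at radius r is drawn at 1 + k1 r^2 times it, then the intrinsics apply), "R" (3x3) and "t" (3): a world point X has camera coordinates R X + t; the wrist camera has in their place "T_tool_cam" (4x4, takes a point from camera to tool coordinates, whose origin is the TCP and whose axes are the flange's). Camera axes: x right, y down, z forward; pixel columns grow to the right and rows downward; lengths in m; the calibration is good to about 2 mm. A picture is of the moment at which its call begins: read the wrist's pose just before it. get_calibration takes no time and is no camera call.
- r.finish_job(): hands the job in; it is judged then, once.
Trained networks look in the newest picture that a camera, given by its name, has taken for a name from the list of things; names that differ only in an ending like _2 or _b are one class to them, and where a whole thing is asked for, a point or a joint stands for the part that bears it (a point fixed in the world has none). Each returns a list of dicts, best first, with "conf" (0 to 1); they miss things now and then, are a little off and sometimes report something else, mostly with a low value. They report only what shows in the picture. A call takes as long as a camera call.
- eyes.spot_in(camera, name): "centre" ([x, y, z] in m, in world coordinates, good to about 4 mm: the middle of the surface that is visible of it).
- eyes.outline_of(camera, name): "mask" (400x640 bool, what is visible of it).
The state is a dict: "time_s": time; "joints": joint angles; "joint_velocities": joint speeds; "effort": joint torques, N m; "tcp_pos": TCP position; "ee_rot": TCP orientation; "wrist_force": force on the tool from outside, world axes, zero at the start; "moment": the same for the moment, N m; "gripper_width": opening from 0.0 (shut) to 1.0 (fully open); "gripper_force": force on a finger pad.
Only numpy, scipy, OpenCV 4.12 (cv2) and the standard library are available. Lean on these libraries where they do the work, as an engineer would, in place of code of your own. Each camera call takes 0.05 s, during which the arm holds its last target. There are 200 camera calls.

## Working session

There is one attempt and no reset: what is moved stays moved. The work goes in short steps, Python scripts to look and compute and a tool call to move; the robot and the scene stay as the last step left them, time stands still between calls to the robot, and variables do not carry over. Pictures are saved under pics/ and viewed, at most 10 in all, crops included, and the job is handed in when it is done.

Besides the shell and the picture viewer there is one more tool, called after "Call:" as a command line: name --pt "numbers of a row" for each row, then --argument value for the rest. jog_arm: Moves the arm, as the interface text tells. Its arguments: {"type":"object","properties":{"increments":{"type":"array"},"grip":{"type":"number"}},"required":["increments"]}

```bash
mkdir -p pics; python3 - <<'E'
from station import sense, eyes, r
import cv2, numpy as np
s=sense(); print(s['time_s'],s['tcp_pos'],np.round(s['ee_rot'],3).tolist(),s['gripper_width'],r.tcp_to_grasp)
for c in ('top','scene'):
    im=eyes.capture(c); cv2.imwrite(f'pics/{c}0.png',im)
    for n in ('cutter_head','head_grip','lever_tip','rail_stop','tool_tray','mount_cutter','tape_roll','jar','mug','craft_knife','eraser'):
        try: print(c,n,[(np.round(d['centre'],3).tolist(),round(d['conf'],2)) for d in eyes.spot_in(c,n)[:2]])
        except Exception as e: print(n,e)
E
```

```text
0.0 [0.2676602  0.56454728 0.40365908] [[0.903, -0.429, -0.001], [-0.429, -0.903, -0.002], [0.0, 0.002, -1.0]] 1.0043173197213633 0.1635
top cutter_head [([0.533, 0.247, 0.059], 0.71)]
top head_grip [([0.535, 0.245, 0.062], 0.78)]
top lever_tip [([0.52, 0.211, 0.099], 0.44)]
top rail_stop [([0.512, -0.032, 0.049], 0.64)]
top tool_tray [([0.573, -0.384, 0.01], 0.78)]
top mount_cutter [([0.485, 0.136, 0.014], 0.93)]
top tape_roll [([0.431, 0.313, 0.041], 0.62)]
top jar [([0.689, -0.224, 0.099], 0.95)]
top mug [([0.3, -0.387, 0.042], 0.98)]
top craft_knife [([0.409, 0.171, 0.026], 0.87)]
top eraser [([0.385, -0.014, 0.033], 0.63)]
scene cutter_head [([0.553, 0.247, 0.056], 0.98)]
scene head_grip [([0.559, 0.245, 0.06], 0.74)]
scene lever_tip [([0.529, 0.216, 0.091], 0.62), ([0.521, 0.143, 0.014], 0.2)]
scene rail_stop [([0.525, -0.032, 0.052], 0.79), ([0.576, -0.38, 0.006], 0.24)]
scene tool_tray [([0.575, -0.38, 0.01], 0.94)]
scene mount_cutter [([0.522, 0.143, 0.013], 0.86)]
scene tape_roll [([0.442, 0.313, 0.041], 0.57)]
scene jar [([0.725, -0.223, 0.082], 0.88)]
scene mug [([0.316, -0.376, 0.054], 0.69)]
scene craft_knife [([0.413, 0.172, 0.024], 0.92)]
scene eraser [([0.416, 0.169, 0.025], 0.59)]
```

View pics/top0.png

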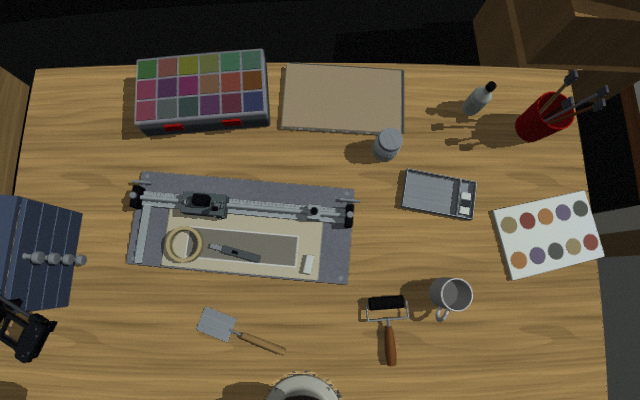

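View pics/scene0.png

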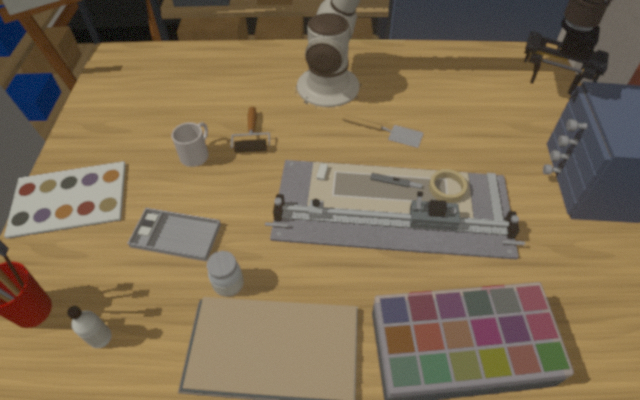

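The top view shows the head at about (200,203) with its black grip, the lever to its right at about (222,205), and the tray at (438,194) with its large bay on the left (+y). The rail runs from (137,195) to (350,213). In the scene view the tray is at (176,234), and the head at (435,208) is free of the jar and mug.

```bash
cat > h.py <<'E'
from station import sense, eyes, r
import cv2, numpy as np
def cam(name):
    c=eyes.get_calibration(name); K=np.array(c['camera_matrix'])
    if 'R' in c: return K,c['k1'],np.array(c['R']),np.array(c['t'])
    s=sense(); T=np.eye(4); T[:3,:3]=s['ee_rot']; T[:3,3]=s['tcp_pos']
    M=np.linalg.inv(T@np.array(c['T_tool_cam'])); return K,c['k1'],M[:3,:3],M[:3,3]
def unproj(C,px,z):
    K,k1,R,t=C
    p=cv2.undistortPoints(np.array(px,float).reshape(-1,1,2),K,np.array([k1,0,0,0,0]))[:,0]
    d=np.c_[p,np.ones(len(p))]@R; o=-R.T@t
    return (o+d*((z-o[2])/d[:,2])[:,None])[:,:2]
def proj(C,X):
    K,k1,R,t=C
    return cv2.projectPoints(np.array(X,float).reshape(-1,1,3),cv2.Rodrigues(R)[0],t,K,np.array([k1,0,0,0,0]))[0][:,0]
def maskpts(c,n):
    L=eyes.outline_of(c,n)
    if not L: return None
    m=L[0]['mask'].astype(np.uint8); cs=cv2.findContours(m,0,1)[0]
    return max(cs,key=len)[:,0].astype(float)
def rect(c,C,n,z):
    p=maskpts(c,n)
    if p is None: return None
    q=unproj(C,p,z)*1000
    (x,y),(w,h),a=cv2.minAreaRect(q.astype(np.float32)); return round(x),round(y),round(w),round(h),round(a,1)
E
python3 - <<'E'
from h import *
for c in ('top','scene'):
    C=cam(c); eyes.capture(c)
    for n,z in (('mount_cutter',.012),('tool_tray',.02),('cutter_head',.06),('head_grip',.06),('rail_stop',.06),('lever_tip',.099)): print(c,n,rect(c,C,n,z))
C=cam('top'); q=unproj(C,[[137,195],[350,213]],.04); print(q, np.degrees(np.arctan2(*(q[0]-q[1]))))
E
```

```text
top mount_cutter (487, 168, 636, 265, 84.8)
top tool_tray (574, -379, 210, 120, 78.5)
top cutter_head (536, 254, 128, 64, 84.5)
top head_grip (537, 252, 125, 63, 83.5)
top rail_stop (517, -32, 34, 39, 89.9)
top lever_tip None
scene mount_cutter (573, -382, 212, 122, 79.4)
scene tool_tray (579, -379, 212, 121, 79.0)
scene cutter_head (536, 256, 119, 111, 83.8)
scene head_grip (536, 256, 119, 111, 83.8)
scene rail_stop (532, -32, 30, 58, 85.7)
scene lever_tip (532, 214, 10, 44, 78.8)
[[ 0.56582755  0.44436916]
 [ 0.51620335 -0.12869105]] 4.949186237447988
```

Call:
jog_arm --pt "0.95 0.63 0.12 0" --pt "0.95 0.63 0.12 0" --pt "0.95 0.63 0.12 0" --pt "0.95 0.63 0.12 0" --pt "0.95 0.63 0.12 0" --pt "0.95 0.63 0.12 0" --pt "0.95 0.63 0.12 0" --pt "0.95 0.63 0.12 0" --pt "0.95 0.63 0.12 0" --grip 0

```text
time_s: 2.8
tcp_pos: [0.3743, 0.3877, 0.3832]
ee_rot: [[0.904, -0.429, 0.0], [-0.429, -0.904, 0.0], [0.0, -0.0, -1.0]]
wrist_force: [0.5, 0.9, -0.4]
gripper_width: 0.266
gripper_force: 0.0
```

Call:
jog_arm --pt "0.95 0.63 0.12 0" --pt "0.95 0.63 0.12 0" --pt "0.95 0.63 0.12 0" --pt "0.95 0.63 0.12 0" --pt "0.95 0.63 0.12 0" --pt "0.95 0.63 0.12 0" --pt "0.95 0.63 0.12 0" --pt "0.95 0.63 0.12 0" --pt "0.95 0.63 0.12 0"

```text
time_s: 3.7
tcp_pos: [0.48, 0.212, 0.3616]
ee_rot: [[0.904, -0.429, 0.0], [-0.429, -0.904, 0.0], [0.0, -0.0, -1.0]]
wrist_force: [0.0, -0.1, 0.3]
gripper_width: 0.009
gripper_force: 0.0
```

Call:
jog_arm --pt "0 0 0 0.95" --pt "0 0 0 0.95" --pt "0 0 0 0.95" --pt "0 0 0 0.95" --pt "0 0 0 0.95" --pt "0 0 0 0.95" --pt "0 0 0 0.95" --pt "0 0 0 0.95"

```text
time_s: 4.5
tcp_pos: [0.4796, 0.2128, 0.3616]
ee_rot: [[0.494, -0.869, 0.0], [-0.869, -0.494, 0.0], [-0.0, -0.0, -1.0]]
wrist_force: [-0.1, -0.8, -0.2]
gripper_width: 0.007
gripper_force: 0.0
```

Call:
jog_arm --pt "0 0 0 0.95" --pt "0 0 0 0.95" --pt "0 0 0 0.95" --pt "0 0 0 0.95" --pt "0 0 0 0.95" --pt "0 0 0 0.95" --pt "0 0 0 0.95" --pt "0 0 0 0.95" --pt "0 0 0 0" --pt "0 0 0 0"

```text
time_s: 5.5
tcp_pos: [0.4796, 0.213, 0.3616]
ee_rot: [[-0.086, -0.996, 0.0], [-0.996, 0.086, 0.0], [-0.0, -0.0, -1.0]]
wrist_force: [-0.5, 0.0, 1.8]
gripper_width: 0.004
gripper_force: 0.0
```

```bash
python3 - <<'E'
from h import *
s=sense(); print(s['time_s'],np.round(s['tcp_pos'],4),np.round(s['ee_rot'],3).tolist(),s['joints'])
C=cam('wrist'); im=eyes.capture('wrist')
for n in ('cutter_head','lever_tip'):
    print(n,[(np.round(d['centre'],3).tolist(),round(d['conf'],2)) for d in eyes.spot_in('wrist',n)[:2]], rect('wrist',C,n,.06))
# overlay hypothesised head
yaw=np.radians(-5.1);ex=np.array([np.cos(yaw),np.sin(yaw),0]);ey=np.array([-ex[1],ex[0],0]);o=np.array([.545,.25,.022])
def H(p): return np.array([o+a*ex/1000+b*ey/1000+[0,0,c/1000] for a,b,c in p])
for pts,col in (([(-34,-58,38),(23,-58,38),(23,58,38),(-34,58,38)],(0,255,0)),([(-14,-20,72),(14,-20,72),(14,20,72),(-14,20,72)],(0,0,255)),([(-6,-44,44),(-22,-44,77)],(255,0,255))):
    cv2.polylines(im,[proj(C,H(pts)).round().astype(np.int32)],True,col,1)
cv2.imwrite('pics/w1.png',im)
E
```

```text
5.5 [0.4796 0.213  0.3616] [[-0.086, -0.996, 0.0], [-0.996, 0.086, 0.0], [-0.0, -0.0, -1.0]] [ 4.16730740e+01  1.44577517e+01 -1.72598870e+01  2.14450985e-03
 -5.82728892e+01 -4.66348169e+01]
cutter_head [([0.531, 0.229, 0.062], 0.73)] (534, 232, 80, 63, 83.9)
lever_tip [([0.522, 0.216, 0.104], 0.81)] (528, 225, 17, 31, 24.9)
```

View pics/w1.png

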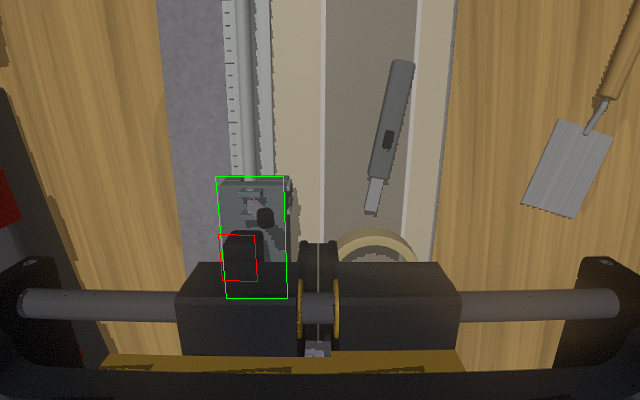

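```bash
python3 - <<'E'
import cv2
from h import *
im=eyes.capture('wrist'); C=cam('wrist')
cv2.imwrite('pics/w2.png',cv2.resize(im[150:270,190:330],None,fx=5,fy=5,interpolation=cv2.INTER_CUBIC))
yaw=np.radians(-5.1);ex=np.array([np.cos(yaw),np.sin(yaw),0]);ey=np.array([-ex[1],ex[0],0]);o=np.array([.545,.25,.022])
for p in ((-34,-58,38),(23,-58,38),(-14,-20,72),(14,-20,72),(-22,-44,83)): print(p,(proj(C,o+(p[0]*ex+p[1]*ey+np.array([0,0,p[2]]))/1000)-[190,150])*5)
E
```

```text
(-34, -58, 38) [[466.12597057 128.05636486]]
(23, -58, 38) [[122.39449986 127.92374735]]
(-14, -20, 72) [[321.59657419 421.80309176]]
(14, -20, 72) [[140.05092923 420.88948335]]
(-22, -44, 83) [[355.42086162 296.55958669]]
```

View pics/w2.png

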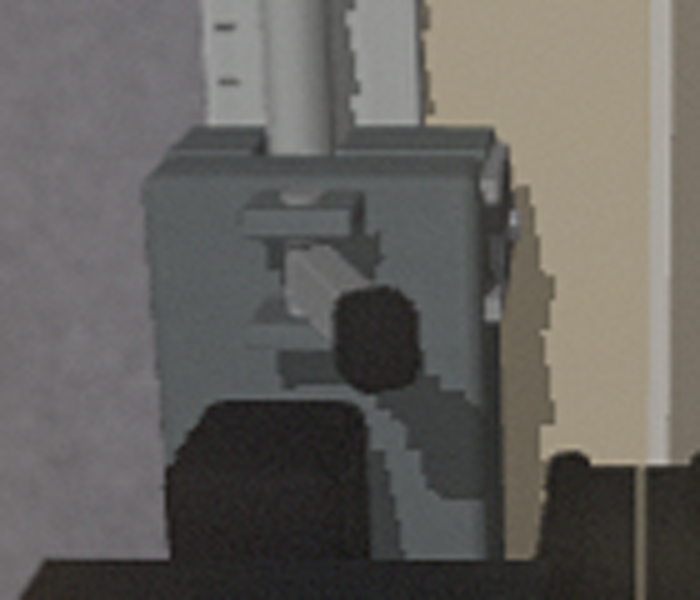

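The crop shows the head's top edge from (140,185) to (480,180), the lever tip at (378,340) leaning to the front, and the grip's left edge at 168. That puts the head at about (0.542, 0.258), with yaw -5°. Next I lower the closed fingers in front of the tip and push.

Call:
jog_arm --pt "-0.25 0 0.88 0" --pt "0 0 0.88 0" --pt "0 0 0.88 0" --pt "0 0 0.88 0" --pt "0 0 0.86 0" --pt "0 0 0 0"

```text
time_s: 6.4
tcp_pos: [0.4794, 0.2177, 0.2718]
ee_rot: [[-0.088, -0.996, -0.004], [-0.996, 0.088, -0.003], [0.004, 0.004, -1.0]]
wrist_force: [0.4, -0.7, 0.3]
gripper_width: 0.004
gripper_force: 0.0
```

Call:
jog_arm --pt "0 -0.3 0 0" --pt "0 -0.3 0 0" --pt "0 -0.3 0 0" --pt "0 -0.3 0 0" --pt "0 -0.3 0 0"

```text
time_s: 6.9
tcp_pos: [0.5091, 0.2152, 0.2743]
ee_rot: [[-0.089, -0.996, -0.005], [-0.996, 0.089, -0.001], [0.002, 0.005, -1.0]]
wrist_force: [-12.2, 2.4, 9.4]
gripper_width: 0.006
gripper_force: 6.0
```

Call:
jog_arm --pt "0 -0.2 0 0" --pt "0 -0.2 0 0" --pt "0 -0.2 0 0" --pt "0 -0.2 0 0" --pt "0 0 0 0"

```text
time_s: 7.4
tcp_pos: [0.5259, 0.214, 0.2741]
ee_rot: [[-0.088, -0.996, -0.001], [-0.996, 0.088, -0.0], [0.0, 0.001, -1.0]]
wrist_force: [-0.6, -0.5, 0.5]
gripper_width: 0.009
gripper_force: 0.0
```

```bash
python3 - <<'E'
from h import *
im=eyes.capture('wrist'); cv2.imwrite('pics/w3.png',cv2.resize(im[130:330,150:400],None,fx=3,fy=3))
print([(np.round(d['centre'],3).tolist(),round(d['conf'],2)) for d in eyes.spot_in('wrist','lever_tip')[:2]])
E
```

```text
[([0.537, 0.209, 0.09], 0.9)]
```

View pics/w3.png

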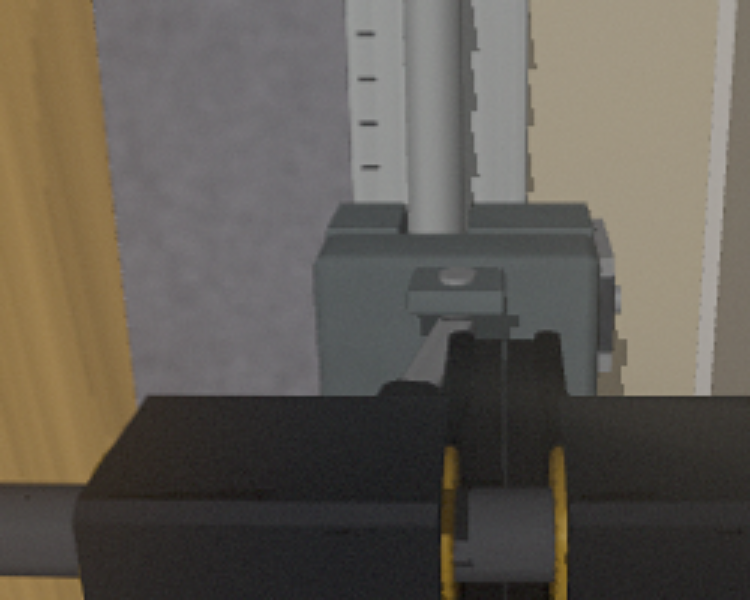

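The lever now leans to the back: its stem is at (428,350) and the tip is behind the fingers. I'll go up, move over the grip and check.

Call:
jog_arm --pt "0 0 -1 0" --pt "0 0 -1 0" --pt "0 0 -1 0" --pt "-0.75 -0.2 -0.5 0" --pt "-0.75 -0.2 0 0" --pt "-0.75 -0.2 0 0" --pt "0 0 0 0" --pt "0 0 0 0" --grip 65

```text
time_s: 8.3
tcp_pos: [0.5417, 0.2583, 0.3425]
ee_rot: [[-0.087, -0.996, -0.002], [-0.996, 0.087, -0.002], [0.002, 0.002, -1.0]]
wrist_force: [-0.3, 0.5, 0.2]
gripper_width: 0.648
gripper_force: 0.0
```

```bash
python3 - <<'E'
from h import *
C=cam('wrist'); im=eyes.capture('wrist')
s=sense(); print(s['tcp_pos'],s['gripper_width'])
print([(np.round(d['centre'],3).tolist(),round(d['conf'],2)) for d in eyes.spot_in('wrist','lever_tip')[:2]])
yaw=np.radians(-5.1);ex=np.array([np.cos(yaw),np.sin(yaw),0]);ey=np.array([-ex[1],ex[0],0]);o=np.array([.542,.258,.022])
def H(p): return np.array([o+a*ex/1000+b*ey/1000+[0,0,c/1000] for a,b,c in p])
big=cv2.resize(im,None,fx=3,fy=3)
for pts,col in (([(-34,-58,38),(23,-58,38),(23,58,38),(-34,58,38)],(0,255,0)),([(-14,-20,72),(14,-20,72),(14,20,72),(-14,20,72)],(0,0,255)),([(-6,-44,44),(10,-44,77)],(255,0,255))):
    cv2.polylines(big,[(proj(C,H(pts))*3).round().astype(np.int32)],True,col,1)
cv2.imwrite('pics/w4.png',big[360:960,600:1350])
E
```

```text
[0.54160213 0.25799314 0.34270781] 0.685347562040579
[([0.544, 0.212, 0.102], 0.69)]
```

View pics/w4.png

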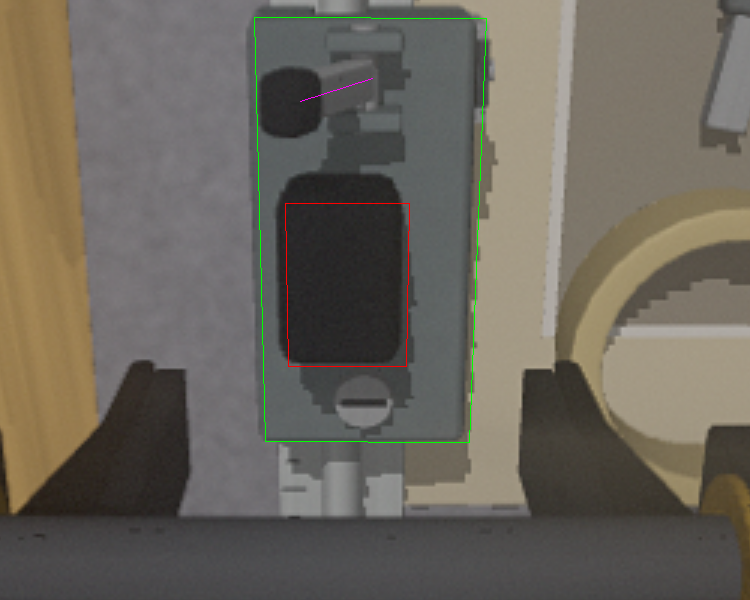

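The view confirms the lever is thrown back (tip at (290,100)). The grip spans 278–402, about 1.5 mm further back than predicted. I'll descend and grip.

Call:
jog_arm --pt "0 -0.08 0.9 0" --pt "0 0 0.9 0" --pt "0 0 0.9 0" --pt "0 0 0.9 0" --pt "0 0 0.8 0" --pt "0 0 0.46 0" --pt "0 0 0 0" --pt "0 0 0 0"

```text
time_s: 9.2
tcp_pos: [0.5436, 0.2578, 0.2472]
ee_rot: [[-0.088, -0.996, 0.001], [-0.996, 0.088, 0.0], [-0.0, -0.001, -1.0]]
wrist_force: [0.3, -0.2, -0.1]
gripper_width: 0.745
gripper_force: 0.0
```

Call:
jog_arm --pt "0 0 0 0" --pt "0 0 0 0" --pt "0 0 0 0" --pt "0 0 0 0" --pt "0 0 0 0" --pt "0 0 0 0" --pt "0 0 0 0" --pt "0 0 0 0" --grip 0

```text
time_s: 10.0
tcp_pos: [0.5439, 0.2578, 0.2471]
ee_rot: [[-0.088, -0.996, 0.002], [-0.996, 0.088, 0.0], [-0.001, -0.002, -1.0]]
wrist_force: [3.6, -2.1, -0.8]
gripper_width: 0.322
gripper_force: 29.9
```

Call:
jog_arm --pt "0 0 -0.15 0" --pt "0 0 -0.15 0" --pt "0 0 -0.15 0" --pt "0 0 -0.15 0" --pt "0 0 -0.15 0"

```text
time_s: 10.5
tcp_pos: [0.5435, 0.2578, 0.2593]
ee_rot: [[-0.089, -0.996, -0.002], [-0.996, 0.089, -0.001], [0.001, 0.002, -1.0]]
wrist_force: [3.9, 0.2, -1.7]
gripper_width: 0.322
gripper_force: 29.9
```

Call:
jog_arm --pt "0 0 -0.3 0" --pt "0 0 -0.3 0" --pt "0 0 -0.3 0" --pt "0 0 -0.4 0" --pt "0 0 -0.5 0" --pt "0 0 -0.9 0" --pt "0 0 -0.9 0" --pt "0 0 -0.9 0" --pt "0 0 -0.9 0" --pt "0 0 -0.2 0"

```text
time_s: 11.5
tcp_pos: [0.5436, 0.258, 0.3771]
ee_rot: [[-0.087, -0.996, 0.005], [-0.996, 0.087, 0.003], [-0.004, -0.004, -1.0]]
wrist_force: [0.4, 0.7, -2.6]
gripper_width: 0.317
gripper_force: 29.9
```

```bash
python3 - <<'E'
from h import *
C=cam('top'); im=eyes.capture('top')
for n,z in (('tool_tray',.02),): print(n,rect('top',C,n,z))
o=np.array([.575,-.379]);yaw=np.radians(-11.2);ex=np.array([np.cos(yaw),np.sin(yaw)]);ey=np.array([-ex[1],ex[0]])
big=cv2.resize(im,None,fx=4,fy=4)
def R(xs,ys,z,col):
    P=[np.r_[o+ex*x/1000+ey*y/1000,z/1000] for x,y in ((xs[0],ys[0]),(xs[1],ys[0]),(xs[1],ys[1]),(xs[0],ys[1]))]
    cv2.polylines(big,[(proj(C,P)*4).round().astype(np.int32)],True,col,1)
R((-55,55),(-100.5,100.5),20,(0,255,0)); R((-52,52),(-52.5,97.5),4,(0,0,255))
cv2.imwrite('pics/t2.png',big[500:1000,1450:2050])
s=sense();print(s['tcp_pos'],s['wrist_force'],s['gripper_width'])
E
```

```text
tool_tray (574, -379, 203, 116, 79.5)
[0.54316364 0.2577723  0.37475221] [-0.5155134  -0.36800724 -3.6322101 ] 0.3194668465732493
```

View pics/t2.png

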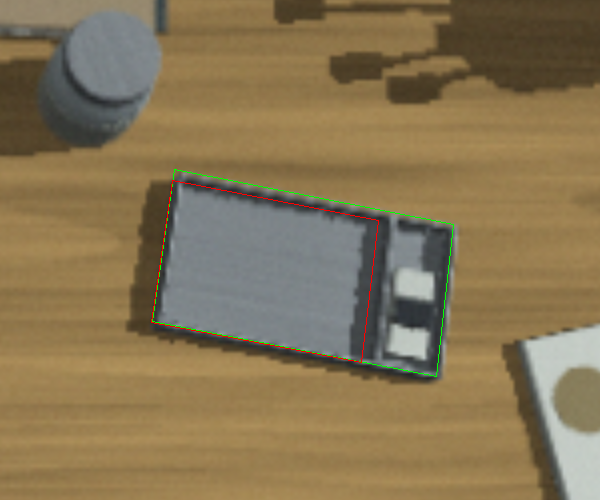

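The projected tray outline matches the picture to within a few millimetres. I'll carry the head over.

Call:
jog_arm --pt "0.4 -0.06 0 0" --pt "0.8 -0.12 0 0" --pt "0.95 -0.14 0 0" --pt "0.95 -0.14 0 0" --pt "0.95 -0.14 0 0" --pt "0.95 -0.14 0 0" --pt "0.95 -0.14 0 0" --pt "0.95 -0.14 0 0" --pt "0.95 -0.14 0 0" --pt "0.95 -0.14 0 0"

```text
time_s: 12.6
tcp_pos: [0.5536, 0.078, 0.3739]
ee_rot: [[-0.089, -0.996, 0.0], [-0.996, 0.089, 0.0], [-0.0, -0.0, -1.0]]
wrist_force: [0.8, 0.0, -3.9]
gripper_width: 0.322
gripper_force: 29.9
```

Call:
jog_arm --pt "0.95 -0.14 0 0" --pt "0.95 -0.14 0 0" --pt "0.95 -0.14 0 0" --pt "0.95 -0.14 0 0" --pt "0.95 -0.14 0 0" --pt "0.95 -0.14 0 0" --pt "0.95 -0.14 0 0" --pt "0.95 -0.14 0 0" --pt "0.95 -0.14 0 0" --pt "0.95 -0.14 0 0"

```text
time_s: 13.6
tcp_pos: [0.5643, -0.1137, 0.3738]
ee_rot: [[-0.089, -0.996, -0.0], [-0.996, 0.089, -0.0], [0.0, 0.0, -1.0]]
wrist_force: [0.4, 0.6, -3.2]
gripper_width: 0.321
gripper_force: 29.9
```

Call:
jog_arm --pt "0.95 -0.14 0 0" --pt "0.95 -0.14 0 0" --pt "0.95 -0.14 0 0" --pt "0.95 -0.14 0 0" --pt "0.95 -0.14 0 0" --pt "0.95 -0.14 0 0" --pt "0.95 -0.14 0 0" --pt "0.95 -0.14 0 0" --pt "0.8 -0.14 0 0" --pt "0.8 -0.14 0 0"

```text
time_s: 14.6
tcp_pos: [0.5761, -0.299, 0.3737]
ee_rot: [[-0.089, -0.996, -0.0], [-0.996, 0.089, 0.0], [-0.0, 0.0, -1.0]]
wrist_force: [0.3, 0.2, -3.3]
gripper_width: 0.317
gripper_force: 29.9
```

Call:
jog_arm --pt "0.8 -0.14 0 0" --pt "0.6 -0.14 0 0" --pt "0.3 -0.08 0 0" --pt "0 0 0 0.45" --pt "0 0 0 0.45" --pt "0 0 0 0.45" --pt "0 0 0 0" --pt "0 0 0 0" --pt "0 0 0 0"

```text
time_s: 15.5
tcp_pos: [0.581, -0.3316, 0.3738]
ee_rot: [[-0.194, -0.981, -0.0], [-0.981, 0.194, 0.0], [-0.0, 0.0, -1.0]]
wrist_force: [-0.9, -0.4, -2.9]
gripper_width: 0.316
gripper_force: 29.9
```

```bash
python3 - <<'E'
from h import *
s=sense();print(s['tcp_pos'],np.round(s['ee_rot'],3).tolist(),s['wrist_force'],s['gripper_width'])
im=eyes.capture('scene'); cv2.imwrite('pics/s2.png',cv2.resize(im[120:320,80:330],None,fx=3,fy=3))
E
```

```text
[ 0.5809788  -0.33161172  0.37375241] [[-0.194, -0.981, -0.0], [-0.981, 0.194, 0.0], [-0.0, 0.0, -1.0]] [-0.85946076 -0.37893776 -2.85993559] 0.3163916669641764
```

View pics/s2.png

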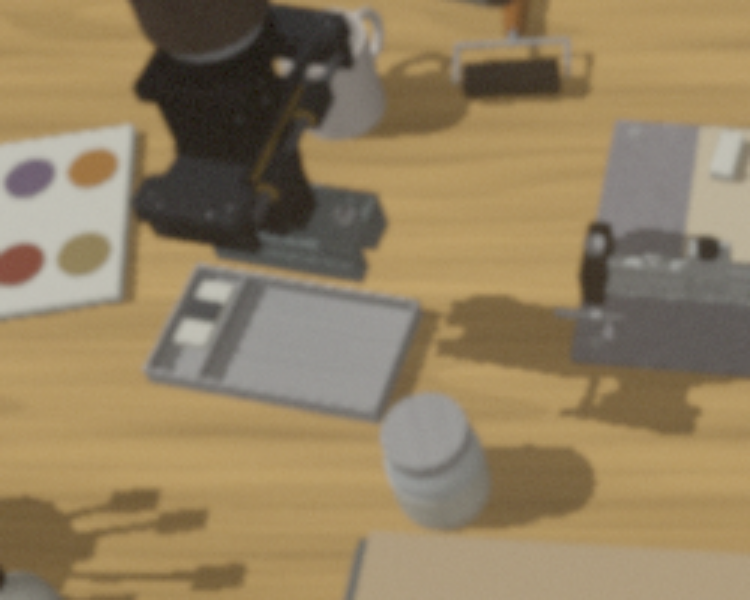

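The head is held upright and level near the tray at (300,235); the jar is untouched. I'll make the remaining 25 mm shift, then lower it.

Call:
jog_arm --pt "0.42 -0.08 0 0" --pt "0.42 -0.08 0 0" --pt "0.41 -0.09 0 0" --pt "0 0 0.6 0" --pt "0 0 0.8 0" --pt "0 0 0.8 0" --pt "0 0 0.8 0" --pt "0 0 0.8 0" --pt "0 0 0.7 0" --pt "0 0 0.5 0"

```text
time_s: 16.55
tcp_pos: [0.5806, -0.3572, 0.2717]
ee_rot: [[-0.195, -0.981, -0.002], [-0.981, 0.195, 0.001], [-0.001, 0.002, -1.0]]
wrist_force: [-0.1, 1.1, -3.8]
gripper_width: 0.321
gripper_force: 29.9
```

Call:
jog_arm --pt "0 0 0.5 0" --pt "0 0 0.4 0" --pt "0 0 0.3 0" --pt "0 0 0.3 0" --pt "0 0 0.2 0" --pt "0 0 0.2 0" --pt "0 0 0.15 0" --pt "0 0 0 0" --pt "0 0 0 0"

```text
time_s: 17.45
tcp_pos: [0.581, -0.3573, 0.2329]
ee_rot: [[-0.195, -0.981, 0.0], [-0.981, 0.195, -0.0], [0.0, -0.0, -1.0]]
wrist_force: [-0.7, 0.2, -2.1]
gripper_width: 0.317
gripper_force: 29.9
```

Sole about 4 mm above the floor; creeping down.

Call:
jog_arm --pt "0 0 0.06 0" --pt "0 0 0.06 0" --pt "0 0 0.04 0" --pt "0 0 0 0" --pt "0 0 0 0"

```text
time_s: 17.95
tcp_pos: [0.5809, -0.3572, 0.2295]
ee_rot: [[-0.195, -0.981, -0.0], [-0.981, 0.195, 0.0], [-0.0, 0.0, -1.0]]
wrist_force: [-0.5, -0.0, -3.7]
gripper_width: 0.316
gripper_force: 29.9
```

Call:
jog_arm --pt "0 0 0.03 0" --pt "0 0 0.03 0" --pt "0 0 0 0" --pt "0 0 0 0"

```text
time_s: 18.35
tcp_pos: [0.581, -0.3572, 0.2293]
ee_rot: [[-0.194, -0.981, 0.0], [-0.981, 0.194, -0.0], [0.0, -0.001, -1.0]]
wrist_force: [-1.4, 1.1, 3.2]
gripper_width: 0.319
gripper_force: 29.8
```

The force changed sign from -3.7 to +3.2 N, so the sole is on the floor. I'll release, go up and check.

Call:
jog_arm --pt "0 0 0 0" --pt "0 0 0 0" --pt "0 0 0 0" --pt "0 0 0 0" --pt "0 0 0 0" --pt "0 0 0 0" --grip 65

```text
time_s: 18.95
tcp_pos: [0.581, -0.3573, 0.2283]
ee_rot: [[-0.195, -0.981, 0.0], [-0.981, 0.195, -0.0], [0.0, -0.0, -1.0]]
wrist_force: [-0.1, 0.2, 0.1]
gripper_width: 0.724
gripper_force: 0.0
```

Call:
jog_arm --pt "0 0 -0.4 0" --pt "0 0 -0.8 0" --pt "0 0 -0.9 0" --pt "0 0 -0.9 0" --pt "0 0 -0.9 0" --pt "0 0 -0.9 0" --pt "0 0 -0.9 0" --pt "0 0 0 0" --pt "0 0 0 0"

```text
time_s: 19.85
tcp_pos: [0.5807, -0.3571, 0.3426]
ee_rot: [[-0.195, -0.981, 0.001], [-0.981, 0.195, 0.0], [-0.0, -0.001, -1.0]]
wrist_force: [0.6, -0.2, -1.2]
gripper_width: 0.753
gripper_force: 0.0
```

```bash
python3 - <<'E'
from h import *
a=eyes.capture('wrist'); b=eyes.capture('scene')
print([(np.round(d['centre'],3).tolist(),round(d['conf'],2)) for d in eyes.spot_in('wrist','lever_tip')[:2]],[(np.round(d['centre'],3).tolist(),round(d['conf'],2)) for d in eyes.spot_in('scene','cutter_head')[:2]])
cv2.imwrite('pics/f.png',np.vstack([cv2.resize(a[60:360,140:540],(400,300)),cv2.resize(b[150:300,100:300],(400,300))]))
E
```

```text
[([0.579, -0.401, 0.081], 0.74)] [([0.594, -0.349, 0.04], 0.91)]
```

View pics/f.png

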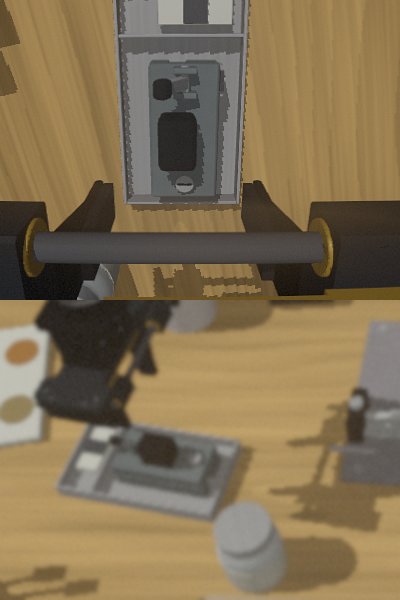

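The head stands upright inside the large bay (wrist view, about (183,130)). The lever is still at the back (162,88), and the gripper is clear.

```bash
python3 -c "
from station import r
print(r.finish_job())"
```

```text
the job is handed in; nothing more can be done
None
```

The cutter head is standing upright in the tray's large bay with its lever still over at the back, and the job is handed in; no verdict came back.

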